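# Fetch the glue weight from behind the jars

### The job

The bridge plate on the ukulele top has just been glued and needs the steel weight, which lies in the back trough of the glue caddy behind the bottle, the jar and the tin. First stand all three upright on the bare side board, then fetch the weight and set it centred and lengthwise on the caul over the bridge plate, and only after that put the bottle, the jar and the tin back upright, each in the pocket of the caddy it came from. Knock none of them over, and leave the brush pot and the spool clamps behind the caddy where they stand.

Things in the scene. Friction and masses are not known exactly. Their poses are not given: they have to be found in the camera images.
- bottle_mid (a point): The amber glass bottle with a narrow neck and black cap, upright in one of the caddy's three pockets. Round, 50 mm across up to 92 mm above its underside (grip it there, best 60 to 80 mm up), then a shoulder and a 31 mm cap; 125 mm tall in all, 0.2 to 0.35 kg. This point is on its axis half-way up, 62.5 mm above the underside; z is its upright axis. Which of the three stands in which pocket changes from start to start; its place at the start is where it must return.
- jar_mid (a point): The wide low amber glass jar with a full-width black lid, upright in another pocket. Round, 60 mm across over its whole 92 mm height, 0.2 to 0.35 kg. This point is on its axis half-way up, 46 mm above the underside; z is its upright axis.
- tin_mid (a point): The straight steel tin with a pale label, upright in the third pocket. Round, 54 mm across over its whole 108 mm height, 0.2 to 0.35 kg. This point is on its axis half-way up, 54 mm above the underside; z is its upright axis.
- weight_grip (a point): The pressing weight: a steel bar 170 mm long (its y), 36 mm wide (its x) and 16 mm high, with a wooden grip above it on two posts; 0.75 kg, balanced about its middle. The grip is 84 mm long (y), 16 mm thick (x) and 20 mm high, its underside 40 mm and its top 60 mm above the bar's underside. This point is the middle of the grip, 50 mm above the bar's underside. It lies lengthwise in the caddy's trough, behind the pockets.
- caddy: The fixed plywood glue caddy, an open tray 154 mm deep (its x) and 264 mm wide (its y). Origin under its centre; x points to its back (away from the robot), z up. Floor 8 mm thick; outer walls 6 mm thick and 30 mm high, inner partitions 6 mm thick and 20 mm high (all from the bench). In front a row of three square pockets, 80 mm inside, centred at x = -31 mm and y = -86, 0 and +86 mm; behind them the trough, 56 mm by 252 mm inside, centred at x = +43 mm, y = 0.
- side_board: The fixed bare brown wooden board on the left or the right of the caddy, 280 mm long (its x), 130 mm wide (its y), 9 mm thick; the place to stand the bottle, jar and tin aside. Origin under its centre, z up.
- caul_top (a point): Centre of the top face of the caul, a wooden block 176 mm long (its y), 46 mm wide (its x) and 14 mm thick, fixed over the dark bridge plate on the pale ukulele soundboard; the soundboard lies on a fixed white gluing board, 290 by 210 mm, on the other side of the caddy. Its top is level, 36 mm above the bench; z up.
- brush_pot: Bystander: white ceramic pot, 72 mm across and 95 mm high, with brushes standing up to about 215 mm, on the bench behind the caddy. Origin under its centre.
- spool_clamp: Bystander: the spool clamp nearer the caddy, two wooden discs 34 mm across on a threaded rod, 96 mm tall, standing on the bench behind the caddy. Origin under its centre.
- spool_clamp_b: Bystander: a second, like spool clamp, further back and further to the robot's right. Origin under its centre.
Not all that is in view belongs to the job. Leave any red look-alike of the part that bears bottle_mid alone.

How it is judged:
By the outcome, as a careful person would: the job done as asked, in the order asked, and still so for the second after the job is handed in, with the robot touching nothing.
It also fails if it takes over 150 s, if anything falls off the work surface, if the arm or the gripper's body presses on something with over 40 N, if the wrist force passes 120 N, or if a joint passes its speed limit or range.

### The arm

A 7-joint arm with a two-finger parallel gripper is mounted at the origin on the work surface. World frame = base frame: x ahead of the robot, y to its left, z up, the work surface at z = 0. Lengths are in m, angles in rad, forces in N, time in s.
With the tool pointing down it reaches from about 0.425 to 0.875 m from the base axis. Payload 4.7 kg.
Tool frame: the origin (TCP) lies at the very end of the fingers, on their centre line; the grasp point (between the pads) lies 19 mm behind it; z points along the fingers, y is the line along which they close (so a half turn about z gives the same grasp; the last joint's range is limited). The gripper opens to 87 mm and grips with 3 to 60 N. Pads are 19 mm wide; open, the fingers measure 117 mm over their backs; the gripper's body (75 mm by 190 mm) begins 51 mm behind the grasp point.
Start: joints at [1.147, 0.321, -0.07, 1.45, 0.023, 1.371, -0.057], TCP at [0.276, -0.589, 0.223] pointing down, gripper open.
Joint ranges: [-2.86, 2.86], [-0.3, 2.09], [-1.38, 1.24], [0.06, 2.45], [-1.56, 4.7], [0.09, 2.05], [-2.69, 2.69]. Speed limits (rad/s): [2.57, 2.57, 3.14, 3.14, 3.14, 3.14, 3.14].

### API

Orientations are given as a rotation vector (axis times angle).
In Python, from bench import ctrl gives the robot as it stands.
- The arm moves only by the shell command python3 -m jog 'ROWS' [FORCE]. ROWS is JSON, a list that holds one entry, the list of rows, each a list of 7 numbers: the shift along the tool's x, y, z in mm, then the turn, a rotation vector about the tool's x, y, z in degrees, then the finger opening in mm, from 0 to 87. A call has 1 to 10 rows; each row is the pose to reach, as a shift and turn from the pose commanded when the call began, along the tool's axes at that moment; what a row does not reach only later rows make up. A row lasts 1/10 s, in which the tool goes at most 50 mm and 8.59 degrees, less where a joint would pass 70% of its speed; a pose out of reach is approached as far as the arm can. A call with a gripper value outside its range is refused whole. The fingers move at their own pace and stop on an object; FORCE is the grip in N (left out, the last holds). Time passes only in rows, so rows that repeat a pose let the fingers close. It gives the time, the measured TCP pose, the force, the opening and the grip force at its end, in the units of the state.
- ctrl.get_state(): the state, without advancing time (a new reading comes with each control period).
- ctrl.get_image(name): name is "scene" or "top" or "wrist"; returns a dict with "image" (384x512x3 uint8, red, green, blue), "depth" (384x512 float32, m along the optical axis (not along the pixel's ray), 0 where there is no reading), "fov_y" (degrees; the focal length in pixels is half the picture's height over the tangent of half this angle, whatever the lens; pixels are square), "cx", "cy" (the principal point, pixels), "k1" (the pictures are not rectified: a ray, as slopes to the right and down, at radius r is drawn at 1 + k1 r^2 times it, then the intrinsics apply), "rvec" (rotation vector, rad) and "tvec" (3), from world to camera coordinates, as OpenCV has them. Camera axes: x right, y down, z forward; pixel columns grow to the right and rows downward; lengths in m; the calibration is good to about 2 mm. A picture is of the moment at which its call begins.
- ctrl.close_job(): hands the job in; it is judged then, once.
The state is a dict: "time": time; "joint_positions": joint angles; "qd": joint speeds; "joint_torque": joint torques, N m; "position": TCP position; "tool_rot": TCP orientation; "ft_force": force on the tool from outside, world axes, zero at the start; "torque": the same for the moment, N m; "grip_width": opening from 0.0 (shut) to 1.0 (fully open); "grip_force": force on a finger pad.
Only numpy, scipy, OpenCV 4.12 (cv2) and the standard library are available. Lean on these libraries where they do the work, as an engineer would, in place of code of your own. Each camera call takes 0.05 s, during which the arm holds its last target. There are 200 camera calls.

## Working session

There is one attempt and no reset: what is moved stays moved. The work goes in short steps, Python scripts to look and compute and a shell command to move; the robot and the scene stay as the last step left them, time stands still between calls to the robot, and variables do not carry over. Pictures are saved under pics/ and viewed, at most 14 in all, crops included, and the job is handed in when it is done.

```bash
mkdir -p pics; ls; cat > h.py <<'E'
import numpy as np, cv2
from bench import ctrl
from scipy.spatial.transform import Rotation as R
def grab(name):
    d=ctrl.get_image(name); np.savez(f'/tmp/{name}.npz',**d); return d
def cloud(d):
    h,w=d['depth'].shape; f=h/2/np.tan(np.radians(d['fov_y'])/2)
    u,v=np.meshgrid(np.arange(w),np.arange(h))
    xd=(u-d['cx'])/f; yd=(v-d['cy'])/f
    x,y=xd.copy(),yd.copy()
    for _ in range(20):
        s=1+d['k1']*(x*x+y*y); x,y=xd/s,yd/s
    z=d['depth']; P=np.stack([x*z,y*z,z],-1)
    M=R.from_rotvec(np.ravel(d['rvec'])).as_matrix()
    W=(P-np.ravel(d['tvec']))@M
    W[z<=0]=np.nan
    return W
def save(n,img,s=1.5):
    cv2.imwrite(f'pics/{n}.png',cv2.resize(img[:,:,::-1],None,fx=s,fy=s,interpolation=cv2.INTER_CUBIC))
def st():
    s=ctrl.get_state(); M=R.from_rotvec(s['tool_rot']).as_matrix()
    return s,np.array(s['position']),M
E
python3 - <<'E'
from h import *
for n in('top','scene'):
    d=grab(n); save(n+'0',d['image']); print({k:d[k] for k in d if k not in('image','depth')})
s,p,M=st(); print(s,M.round(3))
E
```

```text
pics
{'fov_y': 45.81187832427602, 'cx': 255.9743915718327, 'cy': 194.9187176609057, 'k1': -0.011103192816884884, 'rvec': array([ 2.09102   , -2.13299432,  0.18994489]), 'tvec': array([0.01321005, 0.61179097, 1.05254276])}
{'fov_y': 50.473603842165566, 'cx': 253.06047342927482, 'cy': 194.2124934558957, 'k1': 0.021928018262903914, 'rvec': array([ 1.53043347,  2.09838992, -0.81774751]), 'tvec': array([ 0.18586299, -0.37528619,  1.4861586 ])}
{'time': 0.1, 'joint_positions': array([ 1.14706465,  0.32171812, -0.07009305,  1.45155809,  0.02258538,
        1.3708436 , -0.05689136]), 'qd': array([-7.14156603e-04, -2.47249962e-03,  8.36801475e-04, -2.64571919e-03,
       -1.56741663e-03, -6.33713987e-04,  5.72011692e-05]), 'joint_torque': array([ 5.37917531e-04, -4.92570591e+01, -4.05446347e-01, -3.13397670e+01,
       -6.41680718e-02,  3.95071541e-02,  4.52867482e-05]), 'position': array([ 0.27533133, -0.58823823,  0.2215884 ]), 'tool_rot': array([-3.06495984e+00, -6.81963215e-01,  7.14752544e-04]), 'ft_force': array([ 0.2792078 ,  0.9701866 , -0.33413558]), 'torque': array([ 0.04367775, -0.06083396, -0.01508527]), 'grip_force': 0.0, 'grip_width': 1.0004291106241132} [[ 0.906  0.424 -0.001]
 [ 0.424 -0.906  0.002]
 [-0.    -0.002 -1.   ]]
```

View pics/top0.png

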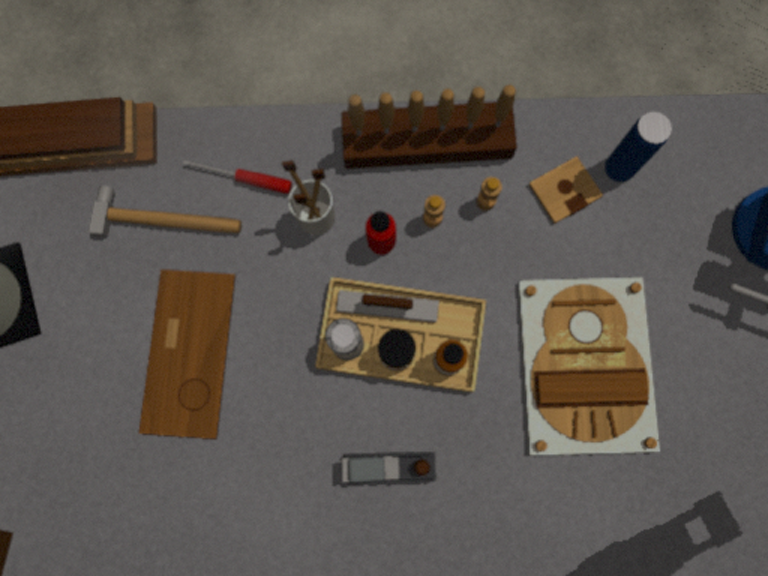

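View pics/scene0.png

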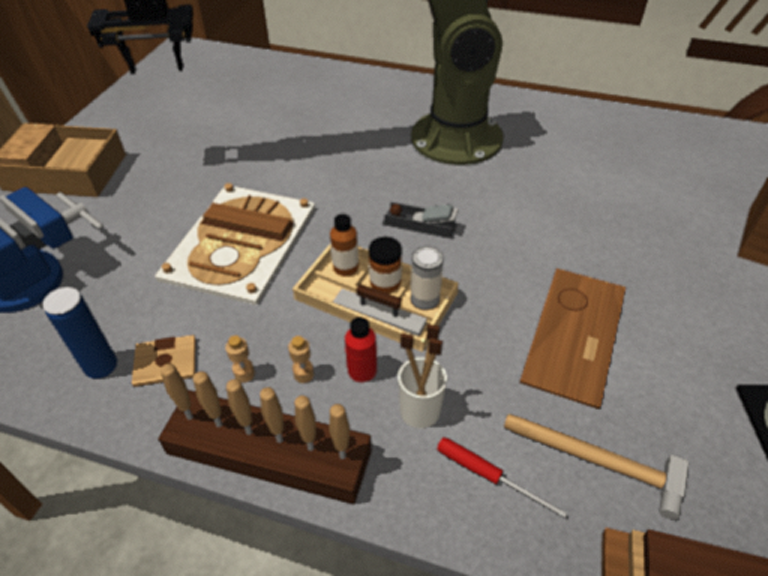

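The top view shows the tin at (344,338), jar (397,348) and amber bottle (451,355) in the pockets. The weight is at (388,303), the side board on the left (188,353), and the caul at (592,387). Two bottle-like things are in view: amber at (451,355) in the caddy pocket, and red at (380,232) behind the caddy. The amber one in the pocket is the one meant. I'll confirm it in a crop.

```bash
cat > meas.py <<'E'
from h import *
def circ(W,c,zlo,zhi,r):
    m=(np.hypot(W[...,0]-c[0],W[...,1]-c[1])<r)&(W[...,2]>zlo)&(W[...,2]<zhi)
    return W[m]
def rect(P):
    (c,s,a)=cv2.minAreaRect((P[:,:2]*1000).astype(np.float32)); return np.round(c,1),np.round(s,1),round(a,1)
E
python3 - <<'E'
from meas import *
d=grab('top'); W=cloud(d); 
save('crop0',d['image'][140:270,200:330],4)
def at(u,v): return W[int(v/1.5),int(u/1.5)]
for n,u,v in [('tin',344,335),('jar',397,346),('bot',453,352),('grip',388,302),('board',188,400),('caul',592,387),('pot',310,205),('red',380,220),('c1',433,204),('c2',489,187),('bench',280,450),('sb',600,450),('wb',640,300)]:
    p=at(u,v); print(n,p.round(4))
for n,u,v,zl,zh,r in [('tin',344,335,.108,.125,.04),('jar',397,346,.093,.108,.042),('bot',453,352,.124,.142,.03)]:
    P=circ(W,at(u,v),zl,zh,r); print(n,len(P),P[:,2].mean().round(4),[np.round(q,1) for q in cv2.minEnclosingCircle((P[:,:2]*1000).astype(np.float32))],P.mean(0).round(4))
for n,u,v,zl,zh,r in [('grip',388,302,.060,.078,.055),('board',188,353,.005,.015,.165),('caul',592,387,.032,.042,.1)]:
    P=circ(W,at(u,v),zl,zh,r); print(n,len(P),np.median(P[:,2]).round(4),rect(P))
c=(at(397,348)+at(388,302))/2
P=circ(W,c,.024,.036,.17); print('wall',len(P),rect(P), np.median(P[:,2]))
P=circ(W,at(388,302),.016,.030,.1); print('bar',len(P),rect(P))
E
```

```text
tin [0.5361 0.0632 0.1186]
jar [ 0.5212 -0.0166  0.0951]
bot [ 0.506  -0.1015  0.1328]
grip [ 0.5951 -0.0037  0.0688]
board [0.4477 0.3313 0.0131]
caul [ 0.4537 -0.3313  0.0332]
pot [0.7493 0.118  0.1086]
red [0.7167 0.005  0.1242]
c1 [ 0.7501 -0.08    0.0921]
c2 [ 0.7787 -0.1739  0.0918]
bench [0.3622 0.1799 0.0012]
sb [ 0.3532 -0.3428  0.0168]
wb [ 0.5988 -0.4291  0.0127]
tin 448 0.1164 [array([536.3,  66.4]), np.float64(27.5)] [0.5361 0.0664 0.1164]
jar 515 0.0999 [array([518.5, -15.5]), np.float64(29.8)] [ 0.5183 -0.0157  0.0999]
bot 149 0.1327 [array([ 504.7, -100.3]), np.float64(15.3)] [ 0.5043 -0.0999  0.1327]
grip 227 0.0673 (array([598.4,  -2.6]), array([81.7, 16.4]), 82.7)
board 5488 0.0089 (array([526.5, 328.5]), array([302.3, 313.5]), 82.7)
caul 1334 0.0359 (array([ 471.9, -333. ]), array([ 81.3, 177.5]), 0.3)
wall 1260 (array([589.1, -30.4]), array([263.9, 233.1]), 80.2) 0.02847670005651616
bar 1188 (array([587.2,   4. ]), array([194.6, 175.9]), 50.4)
```

View pics/crop0.png

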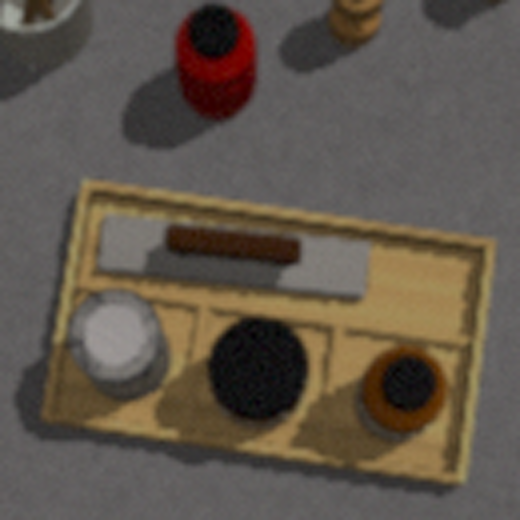

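The crop confirms the amber bottle with black cap in the pocket; the red look-alike stands outside, behind the caddy. Next I'll get precise edges.

```bash
cat >> meas.py <<'E'
def ray(d,uv,z):
    f=192/np.tan(np.radians(d['fov_y'])/2)
    M=R.from_rotvec(np.ravel(d['rvec'])).as_matrix(); C=-M.T@np.ravel(d['tvec']); out=[]
    for u,v in uv:
        q=np.array([(u-d['cx'])/f,(v-d['cy'])/f]); s=q.copy()
        for _ in range(20): s=q/(1+d['k1']*(s@s))
        w=M.T@np.array([*s,1]); out.append(C+w*(z-C[2])/w[2])
    return np.array(out)
E
python3 - <<'E'
from meas import *
d=dict(np.load('/tmp/top.npz')); save('caul',d['image'][180:310,330:450],4)
M=R.from_rotvec(np.ravel(d['rvec'])).as_matrix(); print('cam',-M.T@np.ravel(d['tvec']))
c=np.array([(84,181),(496,240),(463,486),(42,424)])/4-.4+[200,140]
P=ray(d,c,.03); print(P.round(4)); print('caddy c',P.mean(0).round(4),np.linalg.norm(np.roll(P,-1,0)-P,axis=1).round(4))
e=P-np.roll(P,-1,0); print('yaw',np.degrees(np.arctan2(-e[:,0],e[:,1])).round(2),np.degrees(np.arctan2(e[:,1],e[:,0])).round(2))
b=np.array([(163,270),(236,272),(217,438),(140,434)])/1.5
P=ray(d,b,.009); print('board',P.round(4),P.mean(0))
hsv=cv2.cvtColor(d['image'],cv2.COLOR_RGB2HSV); print('caul hsv',hsv[258,395],hsv[280,375])
W=cloud(d); h=W[...,2]
# grip: dark brown cluster
m=(h>.058)&(h<.08)&(np.hypot(W[...,0]-.6,W[...,1])<.06); 
m&=(hsv[...,2]<110)
n,l,s,cc=cv2.connectedComponentsWithStats(m.astype(np.uint8)); k=1+s[1:,4].argmax()
vv,uu=np.nonzero(l==k); P=ray(d,np.c_[uu,vv],.068); print('grip',rect(P),s[k])
E
```

```text
cam [ 0.39648047 -0.01393075  1.15105088]
[[ 0.6457  0.0905  0.03  ]
 [ 0.6022 -0.1676  0.03  ]
 [ 0.4501 -0.1404  0.03  ]
 [ 0.4929  0.1169  0.03  ]]
caddy c [ 0.5477 -0.0252  0.03  ] [0.2617 0.1545 0.2609 0.1551]
yaw [  -9.56 -100.14  170.56   80.19] [ 80.44 -10.14 -99.44 170.19]
board [[0.6697 0.3835 0.009 ]
 [0.6633 0.2564 0.009 ]
 [0.3834 0.2813 0.009 ]
 [0.392  0.4096 0.009 ]] [0.52710271 0.33269646 0.009     ]
caul hsv [ 14 181 100] [ 16 138 144]
grip (array([597.4,  -2.4]), array([81.6, 17.2]), 83.3) [241 196  34  10 230]
```

View pics/caul.png

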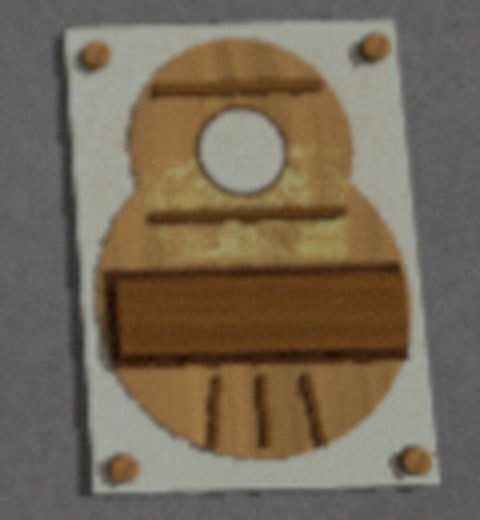

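The picture shows the caul's top face from about (117,272) to (405,355) in the crop, with dark rims above and below it. I'll get its edges from intensity profiles and depth.

```bash
python3 - <<'E'
from meas import *
d=dict(np.load('/tmp/top.npz')); W=cloud(d); g=d['image'].astype(int)
for u in (370,390,410,425):
    for v in range(242,274): 
        if u==390: print(v,g[v,u],W[v,u].round(3),ray(d,[(u,v)],.036)[0].round(4)[:2])
hsv=cv2.cvtColor(d['image'],cv2.COLOR_RGB2HSV)
# columns: bright-brown run
for u in range(362,430,8):
    r=[v for v in range(240,276) if g[v,u,0]>88 and g[v,u,0]<125 and g[v,u,2]<35]; print(u,r[0],r[-1],ray(d,[(u,r[0]),(u,r[-1])],.036)[:,:2].round(4).tolist())
for v in (252,258,264): print(v,[(u,g[v,u,0]) for u in list(range(352,364))+list(range(424,438))])
print(ray(d,[(359,258),(431,258)],.036))
E
```

```text
242 [151 133  81] [ 0.494 -0.329  0.015] [ 0.4924 -0.3237]
243 [150 133  82] [ 0.491 -0.328  0.019] [ 0.49   -0.3235]
244 [140 117  68] [ 0.489 -0.328  0.018] [ 0.4876 -0.3233]
245 [128 100  60] [ 0.487 -0.328  0.018] [ 0.4851 -0.3232]
246 [96 71 40] [ 0.484 -0.327  0.02 ] [ 0.4827 -0.323 ]
247 [68 45 25] [ 0.481 -0.327  0.022] [ 0.4803 -0.3228]
248 [59 34 15] [ 0.479 -0.327  0.021] [ 0.4778 -0.3226]
249 [83 50 23] [ 0.476 -0.323  0.033] [ 0.4754 -0.3224]
250 [99 63 32] [ 0.473 -0.321  0.04 ] [ 0.473  -0.3223]
251 [99 63 27] [ 0.471 -0.322  0.037] [ 0.4706 -0.3221]
252 [91 57 28] [ 0.468 -0.321  0.038] [ 0.4682 -0.3219]
253 [93 60 24] [ 0.466 -0.321  0.037] [ 0.4657 -0.3217]
254 [98 63 27] [ 0.464 -0.323  0.031] [ 0.4633 -0.3215]
255 [99 62 23] [ 0.461 -0.322  0.033] [ 0.4609 -0.3214]
256 [100  64  32] [ 0.458 -0.321  0.037] [ 0.4585 -0.3212]
257 [98 65 29] [ 0.456 -0.321  0.035] [ 0.4561 -0.321 ]
258 [99 62 21] [ 0.454 -0.321  0.035] [ 0.4537 -0.3208]
259 [96 59 25] [ 0.451 -0.321  0.036] [ 0.4513 -0.3206]
260 [100  62  31] [ 0.449 -0.32   0.038] [ 0.4489 -0.3205]
261 [96 60 29] [na
[... 2232 characters left out ...]
 np.int64(145)), (436, np.int64(109)), (437, np.int64(94))]
264 [(352, np.int64(155)), (353, np.int64(156)), (354, np.int64(124)), (355, np.int64(84)), (356, np.int64(70)), (357, np.int64(54)), (358, np.int64(42)), (359, np.int64(46)), (360, np.int64(79)), (361, np.int64(94)), (362, np.int64(91)), (363, np.int64(93)), (424, np.int64(99)), (425, np.int64(99)), (426, np.int64(97)), (427, np.int64(98)), (428, np.int64(99)), (429, np.int64(101)), (430, np.int64(98)), (431, np.int64(104)), (432, np.int64(129)), (433, np.int64(151)), (434, np.int64(156)), (435, np.int64(156)), (436, np.int64(121)), (437, np.int64(100))]
[[ 0.45520094 -0.24583866  0.036     ]
 [ 0.45170077 -0.41988901  0.036     ]]
```

```bash
cat > go.py <<'E'
from h import *; import sys
# usage: go.py x y z(mm) yaw_of_tool_y(deg)
x,y,z,a=map(float,sys.argv[1:5]); s,p,M=st()
yy=np.array([np.cos(np.radians(a)),np.sin(np.radians(a)),0]); zz=np.array([0,0,-1.]); T=np.c_[np.cross(yy,zz),yy,zz]
print('t',round(s['time'],2),'pos',(p*1000).round(1),'shift',(M.T@(np.array([x,y,z])-p*1000)).round(1),'turn',np.degrees(R.from_matrix(M.T@T).as_rotvec()).round(2),'F',s['ft_force'].round(1),'grip',round(s['grip_width']*87,1),round(s['grip_force'],1))
E
python3 go.py 518 -16 220 -9.7
```

```text
t 0.15 pos [ 275.3 -588.3  221.7] shift [ 462.4 -415.5    2.3] turn [-8.000e-02 -4.000e-02 -5.522e+01] F [-0.4 -0.2 -0.1] grip 86.6 0.0
```

```bash
python3 -m jog '[[[40,-36,0,0,0,-6,80],[80,-72,0,0,0,-12,80],[120,-108,0,0,0,-18,80],[160,-144,0,0,0,-24,80],[200,-180,0,0,0,-30,80],[240,-216,0,0,0,-36,80],[280,-252,0,0,0,-42,80],[320,-288,0,0,0,-48,80],[350,-315,0,0,0,-55,80],[370,-332,0,0,0,-55,80]]]' 30; python3 go.py 518 -16 220 -9.7
```

```text
time: 1.15
position: [0.4702, -0.1289, 0.2226]
tool_rot: [2.402, 2.025, -0.0]
ft_force: [0.8, -0.3, -0.5]
grip_width: 0.921
grip_force: 0.0
t 1.15 pos [ 470.2 -128.9  222.6] shift [119.3  28.    2.5] turn [ 0.02  0.03 -0.04] F [ 0.8 -0.3 -0.5] grip 80.1 0.0
```

```bash
python3 -m jog '[[[40,9,0,0,0,0,80],[80,18,0,0,0,0,80],[119,28,2,0,0,0,80],[119,28,2,0,0,0,80],[119,28,2,0,0,0,80]]]'; python3 go.py 518 -16 109 -9.7
python3 - <<'E'
from meas import *
d=grab('wrist'); save('wr1',d['image']); W=cloud(d); h=W[...,2]
for n,c,zl,zh in [('jar',(.518,-.016),.092,.106),('tin',(.536,.066),.108,.122)]:
    P=circ(W,c,zl,zh,.04); print(n,len(P),P.mean(0).round(4),[np.round(q,1) for q in cv2.minEnclosingCircle((P[:,:2]*1000).astype(np.float32))])
E
```

```text
time: 1.65
position: [0.5178, -0.0179, 0.2202]
tool_rot: [-2.402, -2.024, 0.001]
ft_force: [0.2, 0.3, -0.7]
grip_width: 0.918
grip_force: 0.0
t 1.65 pos [517.8 -17.9 220.2] shift [  2.   -0.  111.2] turn [-0.05  0.02 -0.07] F [ 0.2  0.3 -0.7] grip 79.8 0.0
jar 2232 [ 0.5194 -0.0162  0.1007] [array([519.1, -17.2]), np.float64(29.8)]
tin 2681 [0.537  0.0652 0.1174] [array([536.8,  64.8]), np.float64(27.5)]
```

View pics/wr1.png

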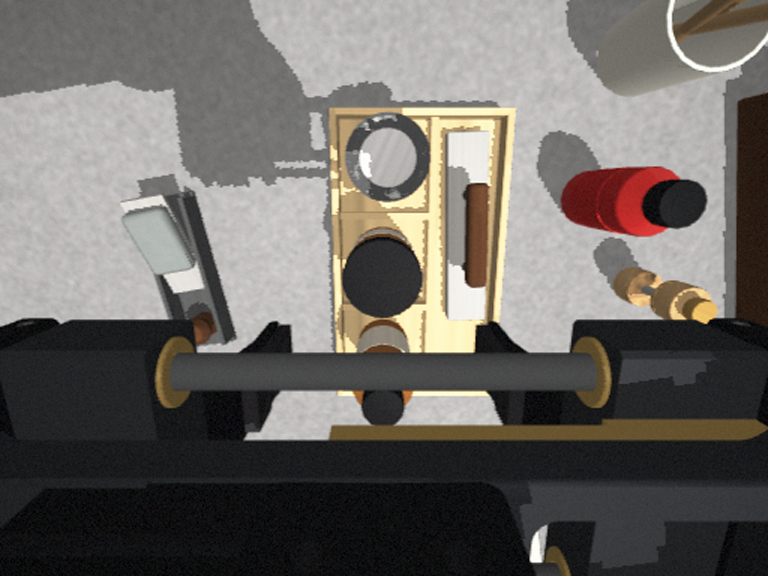

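The wrist view shows the jar at (382,277), centred under the tool, the weight at (468,230), and the tin at (388,157). I'll descend and grip the jar.

```bash
python3 -m jog '[[[1,1,30,0,0,0,80],[1,1,60,0,0,0,80],[1,1,90,0,0,0,80],[1,1,115,0,0,0,80],[1,1,135,0,0,0,80],[1,1,150,0,0,0,80],[1,1,162,0,0,0,80],[1,1,171,0,0,0,80],[1,1,171,0,0,0,80]]]' 30; python3 -m jog '[[[0,0,0,0,0,0,50],[0,0,0,0,0,0,50],[0,0,0,0,0,0,50],[0,0,0,0,0,0,50],[0,0,0,0,0,0,50],[0,0,0,0,0,0,50]]]' 30;  python3 go.py 617 325 200 -9.7
```

```text
time: 2.6
position: [0.5185, -0.0183, 0.0487]
tool_rot: [-2.405, -2.02, 0.002]
ft_force: [0.7, 0.1, -0.1]
grip_width: 0.922
grip_force: 0.0
time: 3.2
position: [0.519, -0.0179, 0.0501]
tool_rot: [2.405, 2.021, -0.001]
ft_force: [-3.2, 0.7, 5.4]
grip_width: 0.683
grip_force: 30.0
t 3.2 pos [519.  -17.9  50.1] shift [ 354.5   37.5 -150.1] turn [-0.01  0.02 -0.21] F [-3.2  0.7  5.4] grip 59.4 30.0
```

```bash
python3 -m jog '[[[0,0,-8,0,0,0,50],[0,0,-20,0,0,0,50],[0,0,-36,0,0,0,50],[0,0,-54,0,0,0,50],[0,0,-72,0,0,0,50],[0,0,-90,0,0,0,50],[0,0,-108,0,0,0,50],[0,0,-124,0,0,0,50],[0,0,-134,0,0,0,50],[0,0,-140,0,0,0,50]]]'; python3 -m jog '[[[10,1,0,0,0,0,50],[28,3,0,0,0,0,50],[50,5,0,0,0,0,50],[75,8,0,0,0,0,50],[100,11,0,0,0,0,50],[125,13,0,0,0,0,50],[150,16,0,0,0,0,50],[170,18,0,0,0,0,50],[185,20,0,0,0,0,50],[190,21,0,0,0,0,50]]]';python3 go.py 617 325 60 -9.7
```

```text
time: 4.2
position: [0.5196, -0.018, 0.1908]
tool_rot: [2.404, 2.02, 0.001]
ft_force: [0.9, 0.3, -3.0]
grip_width: 0.684
grip_force: 30.0
time: 5.2
position: [0.5717, 0.1687, 0.1884]
tool_rot: [-2.399, -2.024, 0.001]
ft_force: [-0.6, 0.3, -1.6]
grip_width: 0.685
grip_force: 30.0
t 5.2 pos [571.7 168.7 188.4] shift [161.5  18.6 128.6] turn [-0.13 -0.08 -0.01] F [-0.6  0.3 -1.6] grip 59.6 30.0
```

```bash
python3 -m jog '[[[10,1,0,0,0,0,50],[28,3,0,0,0,0,50],[50,5,0,0,0,0,50],[75,8,0,0,0,0,50],[100,11,0,0,0,0,50],[125,14,0,0,0,0,50],[145,17,0,0,0,0,50],[157,18,0,0,0,0,50],[162,19,0,0,0,0,50],[162,19,0,0,0,0,50]]]'; python3 -m jog '[[[0,0,10,0,0,0,50],[0,0,28,0,0,0,50],[0,0,48,0,0,0,50],[0,0,68,0,0,0,50],[0,0,88,0,0,0,50],[0,0,104,0,0,0,50],[0,0,116,0,0,0,50],[0,0,124,0,0,0,50],[0,0,129,0,0,0,50],[0,0,129,0,0,0,50]]]';python3 go.py 617 325 51 -9.7
```

```text
time: 6.2
position: [0.6191, 0.3218, 0.1891]
tool_rot: [2.405, 2.021, -0.001]
ft_force: [0.6, 0.3, -2.4]
grip_width: 0.681
grip_force: 30.0
time: 7.2
position: [0.619, 0.3217, 0.0601]
tool_rot: [-2.405, -2.021, 0.001]
ft_force: [-0.6, -0.4, -1.3]
grip_width: 0.684
grip_force: 30.0
t 7.2 pos [619.  321.7  60.1] shift [ 2.9 -2.6  9.1] turn [-0.02  0.02 -0.21] F [-0.6 -0.4 -1.3] grip 59.5 30.0
```

```bash
python3 -m jog '[[[1,-1,4,0,0,0,50],[2,-2,7,0,0,0,50],[2,-2,8,0,0,0,50],[2,-2,8,0,0,0,50]]]'; python3 go.py 617 325 51 -9.7;  python3 -m jog '[[[0,0,1,0,0,0,50],[0,0,1,0,0,0,50]]]'; python3 go.py 617 325 51 -9.7
```

```text
time: 7.6
position: [0.6174, 0.3243, 0.0525]
tool_rot: [2.405, 2.021, -0.0]
ft_force: [-0.1, -0.9, -4.0]
grip_width: 0.685
grip_force: 30.0
t 7.6 pos [617.4 324.3  52.5] shift [ 0.6 -0.5  1.5] turn [-0.    0.01 -0.2 ] F [-0.1 -0.9 -4. ] grip 59.6 30.0
time: 7.8
position: [0.6176, 0.3242, 0.0515]
tool_rot: [2.405, 2.021, 0.0]
ft_force: [0.2, -0.3, -1.9]
grip_width: 0.686
grip_force: 30.0
t 7.8 pos [617.6 324.2  51.5] shift [ 0.7 -0.7  0.5] turn [ 0.01  0.   -0.22] F [ 0.2 -0.3 -1.9] grip 59.7 30.0
```

```bash
python3 -m jog '[[[0,0,1,0,0,0,50],[0,0,1,0,0,0,50]]]';  python3 -m jog '[[[0,0,1,0,0,0,50],[0,0,1,0,0,0,50]]]'
```

```text
time: 8.0
position: [0.6177, 0.3243, 0.0512]
tool_rot: [2.405, 2.021, 0.001]
ft_force: [-0.4, -1.6, 2.4]
grip_width: 0.679
grip_force: 30.0
time: 8.2
position: [0.6177, 0.3243, 0.0511]
tool_rot: [2.405, 2.02, 0.001]
ft_force: [-2.7, -1.0, 7.3]
grip_width: 0.683
grip_force: 30.0
```

```bash
python3 -m jog '[[[0,0,0,0,0,0,66],[0,0,0,0,0,0,72],[0,0,0,0,0,0,76],[0,0,0,0,0,0,76],[0,0,-20,0,0,0,76],[0,0,-50,0,0,0,76],[0,0,-85,0,0,0,76],[0,0,-120,0,0,0,76],[0,0,-150,0,0,0,76],[0,0,-160,0,0,0,76]]]'; python3 go.py 537 65 211 -9.7;python3 - <<'E'
from meas import *
d=grab('top'); W=cloud(d); save('top1',d['image'])
P=circ(W,(.617,.325),.092,.108,.045); print(len(P),P.mean(0).round(4))
E
```

```text
time: 9.2
position: [0.6188, 0.3255, 0.2136]
tool_rot: [2.404, 2.02, 0.009]
ft_force: [0.6, 1.0, 0.5]
grip_width: 0.874
grip_force: 0.0
t 9.2 pos [618.8 325.5 213.6] shift [-270.7  -35.7    1.4] turn [ 0.26 -0.21 -0.22] F [0.6 1.  0.5] grip 76.0 0.0
406 [0.6215 0.3186 0.1005]
```

```bash
python3 -m jog '[[[-30,-4,0,0,0,0,76],[-70,-9,0,0,0,0,76],[-110,-14,0,0,0,0,76],[-150,-20,0,0,0,0,76],[-190,-25,0,0,0,0,76],[-230,-30,0,0,0,0,76],[-260,-34,0,0,0,0,76],[-271,-36,0,0,0,0,76],[-271,-36,0,0,0,0,76],[-271,-36,0,0,0,0,76]]]'; python3 go.py 537 65 55 -9.7
```

```text
time: 10.25
position: [0.5353, 0.0651, 0.2091]
tool_rot: [-2.403, -2.022, -0.001]
ft_force: [0.4, 0.2, -0.5]
grip_width: 0.876
grip_force: 0.0
t 10.25 pos [535.3  65.1 209.1] shift [  0.    1.7 154.1] turn [-0.03 -0.06 -0.14] F [ 0.4  0.2 -0.5] grip 76.2 0.0
```

```bash
python3 -m jog '[[[0,2,25,0,0,0,76],[0,2,55,0,0,0,76],[0,2,80,0,0,0,76],[0,2,105,0,0,0,76],[0,2,125,0,0,0,76],[0,2,140,0,0,0,76],[0,2,150,0,0,0,76],[0,2,154,0,0,0,76],[0,2,154,0,0,0,76]]]' 30; python3 -m jog '[[[0,0,0,0,0,0,45],[0,0,0,0,0,0,45],[0,0,0,0,0,0,45],[0,0,0,0,0,0,45],[0,0,0,0,0,0,45],[0,0,0,0,0,0,45]]]' 30;  python3 -m jog '[[[0,0,-8,0,0,0,45],[0,0,-20,0,0,0,45],[0,0,-36,0,0,0,45],[0,0,-54,0,0,0,45],[0,0,-72,0,0,0,45],[0,0,-90,0,0,0,45],[0,0,-108,0,0,0,45],[0,0,-124,0,0,0,45],[0,0,-134,0,0,0,45],[0,0,-140,0,0,0,45]]]'; python3 go.py 527 333 195 -9.7
```

```text
time: 11.15
position: [0.5375, 0.0636, 0.0554]
tool_rot: [-2.404, -2.022, -0.0]
ft_force: [-0.7, 0.3, 0.1]
grip_width: 0.869
grip_force: 0.0
time: 11.75
position: [0.5369, 0.0632, 0.0559]
tool_rot: [-2.405, -2.021, 0.002]
ft_force: [-4.2, 0.3, 6.1]
grip_width: 0.61
grip_force: 30.0
time: 12.75
position: [0.5379, 0.0632, 0.1972]
tool_rot: [2.404, 2.02, 0.002]
ft_force: [0.5, 0.1, -3.3]
grip_width: 0.614
grip_force: 30.0
t 12.75 pos [537.9  63.2 197.2] shift [263.9 -57.2   2.1] turn [ 0.13 -0.   -0.21] F [ 0.5  0.1 -3.3] grip 53.4 30.0
```

```bash
python3 -m jog '[[[8,-2,0,0,0,0,45],[24,-5,0,0,0,0,45],[46,-10,0,0,0,0,45],[72,-16,0,0,0,0,45],[98,-21,0,0,0,0,45],[124,-27,0,0,0,0,45],[150,-32,0,0,0,0,45],[176,-38,0,0,0,0,45],[198,-43,0,0,0,0,45],[214,-46,0,0,0,0,45]]]'; python3 -m jog '[[[18,-4,0,0,0,0,45],[32,-7,0,0,0,0,45],[43,-10,0,0,0,0,45],[49,-11,0,0,0,0,45],[49,-11,0,0,0,0,45],[49,-11,0,0,0,0,45]]]'; python3 go.py 527 333 66 -9.7
```

```text
time: 13.75
position: [0.5273, 0.2845, 0.1945]
tool_rot: [-2.401, -2.023, 0.002]
ft_force: [-0.9, -0.1, -2.4]
grip_width: 0.611
grip_force: 30.0
time: 14.35
position: [0.5268, 0.3312, 0.1953]
tool_rot: [2.405, 2.02, -0.001]
ft_force: [-0.5, 0.7, -2.8]
grip_width: 0.61
grip_force: 30.0
t 14.35 pos [526.8 331.2 195.3] shift [ 1.900e+00 -1.000e-01  1.293e+02] turn [ 0.    0.06 -0.26] F [-0.5  0.7 -2.8] grip 53.0 30.0
```

```bash
python3 -m jog '[[[0,0,10,0,0,0,45],[0,0,28,0,0,0,45],[0,0,48,0,0,0,45],[0,0,68,0,0,0,45],[0,0,88,0,0,0,45],[0,0,104,0,0,0,45],[0,0,116,0,0,0,45],[0,0,126,0,0,0,45],[0,0,132,0,0,0,45],[0,0,135,0,0,0,45]]]';python3 -m jog '[[[0,0,1,0,0,0,45],[0,0,2,0,0,0,45],[0,0,2,0,0,0,45]]]';python3 -m jog '[[[0,0,1,0,0,0,45],[0,0,1,0,0,0,45]]]'
```

```text
time: 15.35
position: [0.5265, 0.332, 0.0602]
tool_rot: [2.405, 2.021, -0.0]
ft_force: [0.0, 0.6, -4.0]
grip_width: 0.611
grip_force: 30.0
time: 15.65
position: [0.5267, 0.3322, 0.0589]
tool_rot: [2.405, 2.021, 0.001]
ft_force: [-0.3, -0.5, -3.0]
grip_width: 0.614
grip_force: 30.0
time: 15.85
position: [0.5266, 0.332, 0.0576]
tool_rot: [2.405, 2.021, 0.0]
ft_force: [0.2, 0.2, -3.2]
grip_width: 0.612
grip_force: 30.0
```

```bash
python3 -m jog '[[[0,0,1,0,0,0,45],[0,0,1,0,0,0,45]]]';python3 -m jog '[[[0,0,1,0,0,0,45],[0,0,1,0,0,0,45]]]'
```

```text
time: 16.05
position: [0.5266, 0.3321, 0.0569]
tool_rot: [2.405, 2.021, 0.0]
ft_force: [-0.1, -0.9, -0.1]
grip_width: 0.611
grip_force: 30.0
time: 16.25
position: [0.5267, 0.3321, 0.0569]
tool_rot: [2.405, 2.021, 0.0]
ft_force: [-2.6, -2.9, 6.4]
grip_width: 0.609
grip_force: 30.0
```

```bash
python3 -m jog '[[[0,0,0,0,0,0,62],[0,0,0,0,0,0,66],[0,0,0,0,0,0,66],[0,0,0,0,0,0,66],[0,0,-20,0,0,0,66],[0,0,-50,0,0,0,66],[0,0,-85,0,0,0,66],[0,0,-120,0,0,0,66],[0,0,-150,0,0,0,66],[0,0,-160,0,0,0,66]]]'; python3 go.py 505 -102 215 -9.7
```

```text
time: 17.25
position: [0.5277, 0.3333, 0.2191]
tool_rot: [2.404, 2.021, 0.008]
ft_force: [1.2, 0.8, 0.8]
grip_width: 0.758
grip_force: 0.0
t 17.25 pos [527.7 333.3 219.1] shift [-432.8   52.6    2.8] turn [ 0.24 -0.2  -0.21] F [1.2 0.8 0.8] grip 66.0 0.0
```

```bash
python3 -m jog '[[[-35,4,0,0,0,0,76],[-80,10,0,0,0,0,76],[-125,15,0,0,0,0,76],[-170,21,0,0,0,0,76],[-215,26,0,0,0,0,76],[-260,32,0,0,0,0,76],[-305,37,0,0,0,0,76],[-350,43,0,0,0,0,76],[-390,48,0,0,0,0,76],[-420,51,0,0,0,0,76]]]';python3 -m jog '[[[-10,2,0,0,0,0,76],[-13,2,0,0,0,0,76],[-13,2,0,0,0,0,76],[-13,2,0,0,0,0,76]]]'; python3 go.py 505 -102 67 -9.7
python3 - <<'E'
from meas import *
d=grab('wrist'); W=cloud(d); h=W[...,2]
P=circ(W,(.505,-.1015),.124,.142,.03); print(len(P),P.mean(0).round(4))
d=grab('top'); W=cloud(d)
for c,zl,zh in [((.617,.325),.092,.108),((.527,.332),.108,.125)]:
  P=circ(W,c,zl,zh,.045); print(len(P),P.mean(0).round(4), cv2.minEnclosingCircle((P[:,:2]*1000).astype(np.float32)))
E
```

```text
time: 18.25
position: [0.5033, -0.094, 0.2145]
tool_rot: [-2.408, -2.017, 0.002]
ft_force: [0.6, 0.6, 0.7]
grip_width: 0.874
grip_force: 0.0
time: 18.65
position: [0.5044, -0.1015, 0.2154]
tool_rot: [-2.402, -2.024, -0.001]
ft_force: [-0.2, -0.2, 0.4]
grip_width: 0.872
grip_force: 0.0
t 18.65 pos [ 504.4 -101.5  215.4] shift [ -0.5   0.7 148.4] turn [-0.01 -0.04 -0.04] F [-0.2 -0.2  0.4] grip 75.8 0.0
796 [ 0.5052 -0.1008  0.1334]
504 [0.6183 0.3226 0.1006] ((618.9044189453125, 323.73016357421875), 30.771808624267578)
453 [0.5278 0.332  0.1172] ((528.4684448242188, 332.7881774902344), 27.94818878173828)
```

Both items stand where I placed them. Next is the bottle.

```bash
python3 -m jog '[[[0,1,25,0,0,0,76],[0,1,55,0,0,0,76],[0,1,80,0,0,0,76],[0,1,105,0,0,0,76],[0,1,125,0,0,0,76],[0,1,138,0,0,0,76],[0,1,145,0,0,0,76],[0,1,148,0,0,0,76],[0,1,148,0,0,0,76]]]' 30; python3 -m jog '[[[0,0,0,0,0,0,42],[0,0,0,0,0,0,42],[0,0,0,0,0,0,42],[0,0,0,0,0,0,42],[0,0,0,0,0,0,42],[0,0,0,0,0,0,42]]]' 30;  python3 -m jog '[[[0,0,-8,0,0,0,42],[0,0,-20,0,0,0,42],[0,0,-36,0,0,0,42],[0,0,-54,0,0,0,42],[0,0,-72,0,0,0,42],[0,0,-90,0,0,0,42],[0,0,-108,0,0,0,42],[0,0,-124,0,0,0,42],[0,0,-134,0,0,0,42],[0,0,-140,0,0,0,42]]]'; python3 go.py 437 341 205 -9.7
```

```text
time: 19.65
position: [0.5055, -0.1037, 0.0679]
tool_rot: [2.404, 2.021, 0.001]
ft_force: [-0.1, 0.2, 0.5]
grip_width: 0.873
grip_force: 0.0
time: 20.25
position: [0.5048, -0.1039, 0.0677]
tool_rot: [-2.405, -2.021, 0.001]
ft_force: [-1.8, -0.0, 3.8]
grip_width: 0.568
grip_force: 29.9
time: 21.25
position: [0.5056, -0.1039, 0.2088]
tool_rot: [2.404, 2.02, 0.001]
ft_force: [-0.5, -0.2, -2.0]
grip_width: 0.57
grip_force: 29.9
t 21.25 pos [ 505.6 -103.9  208.8] shift [ 426.4 -144.1    3.4] turn [ 0.09  0.02 -0.22] F [-0.5 -0.2 -2. ] grip 49.6 29.9
```

```bash
python3 -m jog '[[[8,-3,0,0,0,0,42],[25,-8,0,0,0,0,42],[48,-16,0,0,0,0,42],[73,-25,0,0,0,0,42],[98,-33,0,0,0,0,42],[123,-42,0,0,0,0,42],[148,-50,0,0,0,0,42],[173,-58,0,0,0,0,42],[198,-67,0,0,0,0,42],[223,-75,0,0,0,0,42]]]'; python3 -m jog '[[[25,-8,0,0,0,0,42],[50,-17,0,0,0,0,42],[75,-26,0,0,0,0,42],[100,-34,0,0,0,0,42],[125,-43,0,0,0,0,42],[150,-51,0,0,0,0,42],[175,-60,0,0,0,0,42],[193,-66,0,0,0,0,42],[203,-69,0,0,0,0,42],[203,-69,0,0,0,0,42]]]'; python3 go.py 437 341 75 -9.7
```

```text
time: 22.25
position: [0.4677, 0.1314, 0.2066]
tool_rot: [-2.402, -2.023, 0.002]
ft_force: [0.1, -0.3, -2.8]
grip_width: 0.569
grip_force: 29.9
time: 23.25
position: [0.4346, 0.3427, 0.207]
tool_rot: [-2.4, -2.025, 0.002]
ft_force: [0.1, -1.1, -3.1]
grip_width: 0.572
grip_force: 29.9
t 23.25 pos [434.6 342.7 207. ] shift [ -1.3   2.9 132. ] turn [-0.1  -0.02  0.03] F [ 0.1 -1.1 -3.1] grip 49.7 29.9
```

```bash
python3 -m jog '[[[0,1,10,0,0,0,42],[0,2,28,0,0,0,42],[0,2,48,0,0,0,42],[0,2,68,0,0,0,42],[0,2,88,0,0,0,42],[0,2,104,0,0,0,42],[0,2,116,0,0,0,42],[0,2,126,0,0,0,42],[0,2,132,0,0,0,42],[0,2,135,0,0,0,42]]]';python3 -m jog '[[[0,0,1,0,0,0,42],[0,0,2,0,0,0,42],[0,0,2,0,0,0,42]]]';python3 -m jog '[[[0,0,1,0,0,0,42],[0,0,1,0,0,0,42]]]';python3 go.py 437 341 68.5 -9.7
```

```text
time: 24.25
position: [0.4386, 0.3402, 0.0722]
tool_rot: [-2.405, -2.021, 0.0]
ft_force: [-0.1, 0.1, -3.3]
grip_width: 0.567
grip_force: 29.9
time: 24.55
position: [0.4388, 0.3405, 0.0709]
tool_rot: [2.405, 2.021, 0.001]
ft_force: [-0.1, -0.8, -3.1]
grip_width: 0.568
grip_force: 29.9
time: 24.75
position: [0.4387, 0.3402, 0.0696]
tool_rot: [2.405, 2.021, 0.0]
ft_force: [0.5, -0.7, -3.1]
grip_width: 0.569
grip_force: 29.9
t 24.75 pos [438.7 340.2  69.6] shift [ 0.5 -1.8  1.1] turn [ 0.01  0.   -0.22] F [ 0.5 -0.7 -3.1] grip 49.5 29.9
```

```bash
python3 -m jog '[[[0,0,1,0,0,0,42],[0,0,1,0,0,0,42]]]';python3 -m jog '[[[0,0,1,0,0,0,42],[0,0,1,0,0,0,42]]]'
```

```text
time: 24.95
position: [0.4388, 0.3405, 0.0688]
tool_rot: [2.405, 2.021, 0.001]
ft_force: [0.0, -0.1, -0.7]
grip_width: 0.568
grip_force: 29.8
time: 25.15
position: [0.4388, 0.3409, 0.0687]
tool_rot: [2.405, 2.021, 0.001]
ft_force: [-2.6, -1.1, 5.7]
grip_width: 0.569
grip_force: 29.8
```

```bash
python3 -m jog '[[[0,0,0,0,0,0,58],[0,0,0,0,0,0,62],[0,0,0,0,0,0,62],[0,0,0,0,0,0,62],[0,0,-20,0,0,0,62],[0,0,-50,0,0,0,62],[0,0,-85,0,0,0,62],[0,0,-120,0,0,0,62],[0,0,-150,0,0,0,62],[0,0,-160,0,0,0,62]]]'; python3 go.py 540 -90 230 -9.7
```

```text
time: 26.15
position: [0.4398, 0.3415, 0.2308]
tool_rot: [2.404, 2.02, 0.008]
ft_force: [-0.5, 0.2, 0.2]
grip_width: 0.708
grip_force: 0.0
t 26.15 pos [439.8 341.5 230.8] shift [-4.078e+02  1.731e+02  2.000e-01] turn [ 0.23 -0.18 -0.22] F [-0.5  0.2  0.2] grip 61.6 0.0
```

```bash
python3 -m jog '[[[-35,15,0,0,0,0,50],[-80,34,0,0,0,0,50],[-125,53,0,0,0,0,50],[-170,72,0,0,0,0,50],[-215,91,0,0,0,0,50],[-260,110,0,0,0,0,50],[-305,129,0,0,0,0,50],[-350,149,0,0,0,0,50],[-385,163,0,0,0,0,50],[-408,173,0,0,0,0,50]]]';python3 -m jog '[[[0,0,0,0,0,0,50],[0,0,0,0,0,0,50],[0,0,0,0,0,0,50]]]'
python3 - <<'E'
from meas import *
s,p,M=st(); print(p)
d=grab('wrist'); save('wr2',d['image']); W=cloud(d); h=W[...,2]
P=circ(W,(.598,-.003),.060,.078,.055); print('grip',len(P),np.median(P[:,2]),rect(P),P.mean(0))
d=grab('top'); W=cloud(d); save('top2',d['image'])
for c,zl,zh,r in [((.617,.325),.092,.108,.045),((.527,.332),.108,.125,.045),((.439,.341),.125,.142,.03)]:
  P=circ(W,c,zl,zh,r); print(len(P),P.mean(0).round(4))
E
```

```text
time: 27.15
position: [0.5382, -0.0957, 0.226]
tool_rot: [-2.409, -2.015, 0.003]
ft_force: [0.1, 0.8, 0.2]
grip_width: 0.572
grip_force: 0.0
time: 27.45
position: [0.5385, -0.0896, 0.2271]
tool_rot: [-2.402, -2.023, 0.0]
ft_force: [0.1, 0.6, 0.0]
grip_width: 0.574
grip_force: 0.0
[ 0.53845939 -0.08957602  0.22705628]
grip 1054 0.0682921722741905 (array([598.7,  -3.8]), array([83.9, 15.6]), 82.7) [ 0.59859281 -0.00298461  0.06803372]
505 [0.6181 0.3224 0.1006]
456 [0.5277 0.3319 0.1172]
159 [0.4382 0.3404 0.1333]
```

View pics/wr2.png

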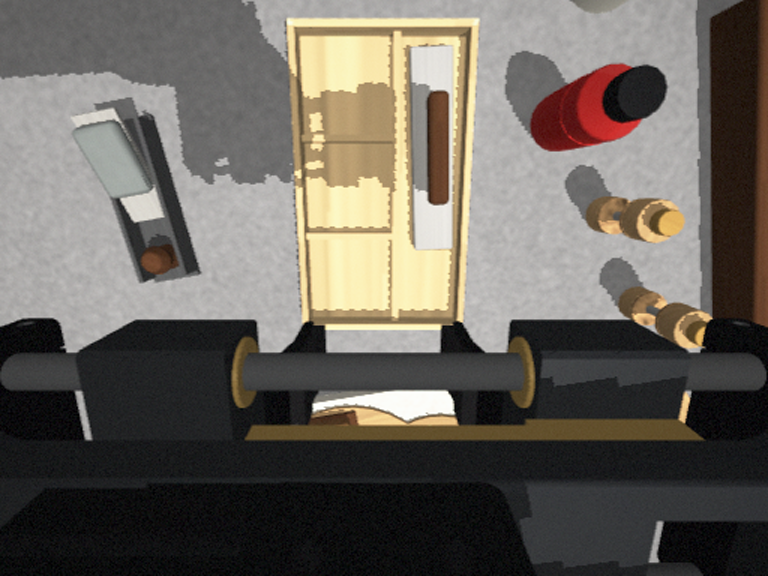

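View pics/top2.png

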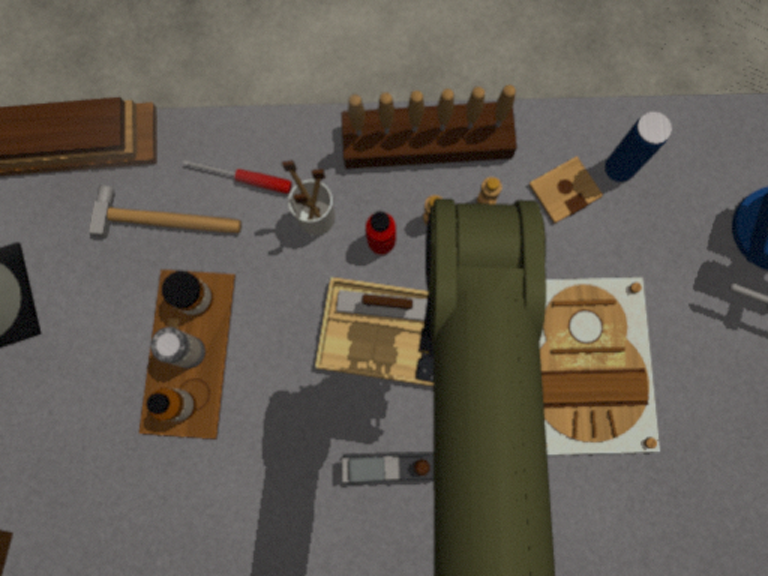

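All three stand on the side board: jar (185,292), tin (175,347), bottle (168,405) in the top view. The wrist view shows the weight's grip at (437,147). The gripper body will come near the red look-alike, so I'll measure its clearance first.

```bash
python3 - <<'E'
from meas import *
for n in('wrist','top'):
    d=dict(np.load(f'/tmp/{n}.npz')); W=cloud(d)
    for zl,zh in((.118,.135),(.095,.118),(.05,.095)):
        P=circ(W,(.72,.005),zl,zh,.045); print(n,zl,len(P),P[:,:2].min(0).round(3) if len(P) else 0,P[:,:2].max(0).round(3) if len(P) else 0,P.mean(0).round(4))
E
python3 go.py 598.7 -3.8 160 -7.3
```

```text
wrist 0.118 1065 [ 0.701 -0.01 ] [0.732 0.02 ] [0.7151 0.0045 0.1252]
wrist 0.095 996 [ 0.693 -0.019] [0.733 0.028] [0.7068 0.0034 0.1017]
wrist 0.05 1039 [ 0.691 -0.021] [0.736 0.029] [0.6992 0.0019 0.0775]
top 0.118 132 [ 0.701 -0.007] [0.731 0.021] [0.7159 0.0066 0.1246]
top 0.095 126 [ 0.695 -0.016] [0.733 0.03 ] [0.7079 0.0058 0.1004]
top 0.05 151 [ 0.691 -0.018] [0.737 0.031] [0.702  0.0054 0.0785]
t 27.55 pos [538.6 -89.7 227.5] shift [94.8 44.6 67.5] turn [-0.01  0.   -2.46] F [ 0.6 -0.1  0.2] grip 50.0 0.0
```

```bash
python3 -m jog '[[[30,14,10,0,0,-1,40],[60,28,35,0,0,-2,40],[85,38,55,0,0,-2.5,40],[95,43,67,0,0,-2.5,40],[95,43,67,0,0,-2.5,40],[95,43,67,0,0,-2.5,40],[95,43,67,0,0,-2.5,40]]]'; python3 go.py 597 -3.8 40 -7.3
```

```text
time: 28.25
position: [0.5978, -0.0071, 0.1617]
tool_rot: [2.361, 2.069, 0.0]
ft_force: [-1.0, 0.8, 0.5]
grip_width: 0.456
grip_force: 0.0
t 28.25 pos [597.8  -7.1 161.7] shift [  3.3  -1.4 121.7] turn [ 0.1   0.08 -0.24] F [-1.   0.8  0.5] grip 39.7 0.0
```

```bash
python3 -m jog '[[[3,-2,15,0,0,0,40],[3,-2,32,0,0,0,40],[3,-2,50,0,0,0,40],[3,-2,68,0,0,0,40],[3,-2,84,0,0,0,40],[3,-2,97,0,0,0,40],[3,-2,107,0,0,0,40],[3,-2,115,0,0,0,40],[3,-2,120,0,0,0,40],[3,-2,122,0,0,0,40]]]'; python3 go.py 597 -3.8 39 -7.3; python3 - <<'E'
from meas import *
d=grab('scene'); save('sc1',d['image'][150:300,150:330],4)
E
```

```text
time: 29.25
position: [0.5959, -0.0019, 0.0382]
tool_rot: [-2.36, -2.073, 0.0]
ft_force: [0.8, -0.2, -0.9]
grip_width: 0.46
grip_force: 0.0
t 29.25 pos [595.9  -1.9  38.2] shift [-1.7  1.4 -0.8] turn [-0.01  0.   -0.11] F [ 0.8 -0.2 -0.9] grip 40.0 0.0
```

View pics/sc1.png

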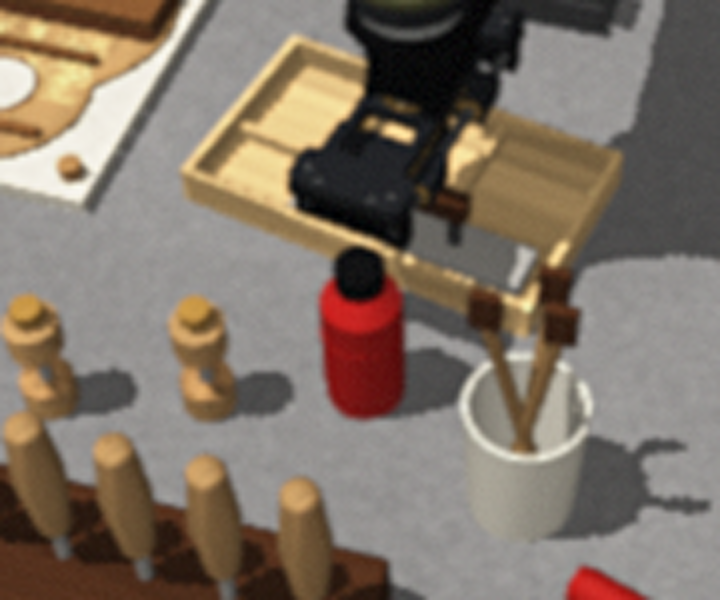

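The scene crop shows the fingers around the grip at (450,210), and the red look-alike still upright and clear at (360,330). I'll close and lift.

```bash
python3 -m jog '[[[-2,0,0,0,0,0,30],[-2,0,0,0,0,0,20],[-2,0,0,0,0,0,8],[-2,0,0,0,0,0,8],[-2,0,0,0,0,0,8],[-2,0,0,0,0,0,8]]]' 50; python3 -m jog '[[[0,0,-4,0,0,0,8],[0,0,-12,0,0,0,8],[0,0,-24,0,0,0,8],[0,0,-38,0,0,0,8],[0,0,-54,0,0,0,8],[0,0,-72,0,0,0,8],[0,0,-88,0,0,0,8],[0,0,-102,0,0,0,8],[0,0,-110,0,0,0,8],[0,0,-110,0,0,0,8]]]'; python3 go.py 453.5 -333 150 -0.4
```

```text
time: 29.9
position: [0.5966, -0.0042, 0.039]
tool_rot: [2.359, 2.072, 0.002]
ft_force: [2.3, -0.7, 0.7]
grip_width: 0.178
grip_force: 50.0
time: 30.9
position: [0.5965, -0.0039, 0.1502]
tool_rot: [2.359, 2.072, 0.003]
ft_force: [0.4, -0.1, -8.8]
grip_width: 0.179
grip_force: 50.0
t 30.9 pos [596.5  -3.9 150.2] shift [-3.448e+02 -9.940e+01 -1.000e-01] turn [ 0.15  0.01 -7.02] F [ 0.4 -0.1 -8.8] grip 15.5 50.0
```

```bash
python3 -m jog '[[[-6,-2,0,0,0,0,8],[-20,-6,0,0,0,-1,8],[-40,-12,0,0,0,-2,8],[-62,-18,0,0,0,-3,8],[-84,-24,0,0,0,-4,8],[-106,-31,0,0,0,-5,8],[-128,-37,0,0,0,-6,8],[-150,-43,0,0,0,-7,8],[-172,-50,0,0,0,-7,8],[-194,-56,0,0,0,-7,8]]]'; python3 -m jog '[[[-20,-9,0,0,0,0,8],[-42,-17,0,0,0,0,8],[-64,-26,0,0,0,0,8],[-86,-34,0,0,0,0,8],[-106,-42,0,0,0,0,8],[-124,-50,0,0,0,0,8],[-136,-55,0,0,0,0,8],[-142,-57,0,0,0,0,8],[-142,-57,0,0,0,0,8],[-142,-57,0,0,0,0,8]]]';  python3 go.py 454 -334 90 -0.4
```

```text
time: 31.9
position: [0.5133, -0.1901, 0.1473]
tool_rot: [-2.228, -2.212, 0.002]
ft_force: [-0.3, -0.7, -7.5]
grip_width: 0.177
grip_force: 50.0
time: 32.9
position: [0.4576, -0.3294, 0.1484]
tool_rot: [-2.228, -2.214, -0.002]
ft_force: [0.4, 0.5, -7.2]
grip_width: 0.175
grip_force: 50.0
t 32.9 pos [ 457.6 -329.4  148.4] shift [-4.7 -3.6 58.4] turn [ 0.01 -0.07  0.06] F [ 0.4  0.5 -7.2] grip 15.2 50.0
```

```bash
python3 -m jog '[[[-2,-2,10,0,0,0,8],[-5,-4,25,0,0,0,8],[-5,-4,42,0,0,0,8],[-5,-4,56,0,0,0,8],[-5,-4,66,0,0,0,8],[-5,-4,72,0,0,0,8],[-5,-4,76,0,0,0,8],[-5,-4,76,0,0,0,8]]]';  python3 go.py 454 -334 67 -0.4; python3 - <<'E'
from meas import *
d=grab('scene'); save('sc2',d['image'][95:215,90:250],4.9)
E
```

```text
time: 33.7
position: [0.453, -0.3356, 0.0723]
tool_rot: [-2.229, -2.213, -0.0]
ft_force: [0.3, -0.1, -6.9]
grip_width: 0.178
grip_force: 50.0
t 33.7 pos [ 453.  -335.6   72.3] shift [1.6 1.  5.3] turn [-0.01 -0.01 -0.  ] F [ 0.3 -0.1 -6.9] grip 15.5 50.0
```

View pics/sc2.png

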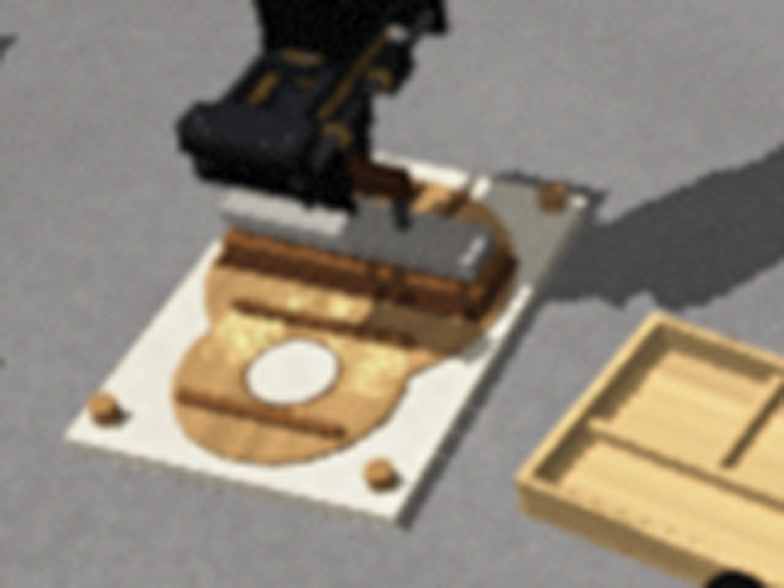

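The weight hovers over the caul, aligned and about centred, with the bar end at (480,255). I'll lower it.

```bash
python3 -m jog '[[[1,1,2,0,0,0,8],[1,1,4,0,0,0,8],[1,1,4,0,0,0,8]]]'; python3 -m jog '[[[0,0,1,0,0,0,8],[0,0,1,0,0,0,8]]]'; python3 -m jog '[[[0,0,1,0,0,0,8],[0,0,1,0,0,0,8]]]'
```

```text
time: 34.05
position: [0.454, -0.3346, 0.0685]
tool_rot: [2.229, 2.214, -0.0]
ft_force: [0.7, 0.5, -7.9]
grip_width: 0.18
grip_force: 50.0
time: 34.25
position: [0.4539, -0.3348, 0.0675]
tool_rot: [-2.23, -2.213, 0.0]
ft_force: [0.4, -0.3, -8.0]
grip_width: 0.178
grip_force: 50.0
time: 34.45
position: [0.4542, -0.3349, 0.067]
tool_rot: [2.229, 2.213, -0.0]
ft_force: [-0.3, 0.9, -5.0]
grip_width: 0.179
grip_force: 50.0
```

```bash
python3 -m jog '[[[0,0,1,0,0,0,8],[0,0,1,0,0,0,8]]]'; python3 -m jog '[[[0,0,0,0,0,0,22],[0,0,0,0,0,0,36],[0,0,0,0,0,0,40],[0,0,0,0,0,0,40],[0,0,-15,0,0,0,40],[0,0,-40,0,0,0,40],[0,0,-75,0,0,0,40],[0,0,-110,0,0,0,40],[0,0,-140,0,0,0,40],[0,0,-150,0,0,0,40]]]'; python3 go.py 439 340 232 -9.7
```

```text
time: 34.65
position: [0.4544, -0.3349, 0.0668]
tool_rot: [2.229, 2.213, -0.001]
ft_force: [-2.5, 2.3, 4.7]
grip_width: 0.178
grip_force: 50.0
time: 35.65
position: [0.4559, -0.3356, 0.2204]
tool_rot: [2.224, 2.209, 0.001]
ft_force: [0.2, 0.3, -0.6]
grip_width: 0.458
grip_force: 0.0
t 35.65 pos [ 455.9 -335.6  220.4] shift [675.4 -21.5 -14.9] turn [0.33 0.25 9.3 ] F [ 0.2  0.3 -0.6] grip 39.8 0.0
```

```bash
python3 -m jog '[[[25,-1,-2,0,0,1,66],[65,-2,-5,0,0,2,66],[105,-3,-8,0,0,3,66],[145,-5,-12,0,0,4,66],[185,-6,-15,0,0,5,66],[225,-7,-15,0,0,6,66],[265,-8,-15,0,0,7,66],[305,-10,-15,0,0,8,66],[345,-11,-15,0,0,9.3,66],[370,-12,-15,0,0,9.3,66]]]'
python3 - <<'E'
from meas import *
d=grab('top'); W=cloud(d); save('top3',d['image'][180:310,330:450],4)
hsv=cv2.cvtColor(d['image'],cv2.COLOR_RGB2HSV)
P=circ(W,(.454,-.334),.088,.106,.06); print('grip',len(P),rect(P),np.median(P[:,2]))
m=(hsv[...,1]<60)&(W[...,2]>.042)&(W[...,2]<.065)&(np.hypot(W[...,0]-.454,W[...,1]+.334)<.11)
vv,uu=np.nonzero(m); print('bar',len(uu),rect(ray(d,np.c_[uu,vv],.052)))
E
python3 go.py 439 340 232 -9.7
```

```text
time: 36.65
position: [0.444, 0.0388, 0.2305]
tool_rot: [2.398, 2.029, -0.0]
ft_force: [-0.3, 0.1, 0.1]
grip_width: 0.761
grip_force: 0.0
grip 261 (array([ 455.8, -332.1]), array([83.4, 16.3]), 89.6) 0.09490437125376247
bar 793 (array([ 455. , -332.1]), array([170.4,  33.3]), 88.8)
t 36.7 pos [443.9  42.6 230.7] shift [292.7 -52.7  -1. ] turn [ 0.01 -0.07  0.45] F [-1.2  3.1  0.5] grip 65.9 0.0
```

View pics/top3.png

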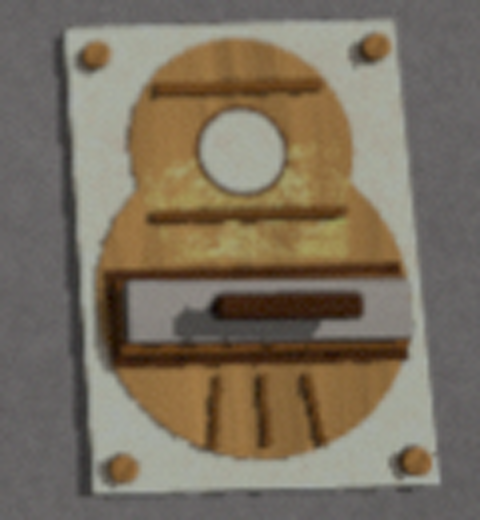

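The weight lies at (270,310) in the crop, lengthwise on the caul. It measures 1.5 mm and 1 mm off centre. Now the bottle goes back.

```bash
python3 -m jog '[[[30,-5,0,0,0,0,64],[75,-14,0,0,0,0,64],[120,-22,0,0,0,0,64],[165,-30,0,0,0,0,64],[210,-38,0,0,0,0,64],[250,-45,0,0,0,0,64],[280,-51,0,0,0,0,64],[293,-53,0,0,0,0,64],[293,-53,0,0,0,0,64],[293,-53,0,0,0,0,64]]]' 30; python3 go.py 438.8 340.9 69 -9.7
```

```text
time: 37.7
position: [0.4418, 0.3325, 0.2301]
tool_rot: [2.401, 2.026, -0.002]
ft_force: [-0.3, -0.5, 0.6]
grip_width: 0.735
grip_force: 0.0
t 37.7 pos [441.8 332.5 230.1] shift [  7.9  -4.2 161.1] turn [-0.04  0.06  0.01] F [-0.3 -0.5  0.6] grip 63.9 0.0
```

```bash
python3 -m jog '[[[8,-4,10,0,0,0,64],[8,-4,20,0,0,0,64],[8,-4,20,0,0,0,64],[8,-4,20,0,0,0,64]]]' 30; python3 go.py 438.8 340.9 69 -9.7
```

```text
time: 38.1
position: [0.4393, 0.3408, 0.21]
tool_rot: [2.402, 2.024, -0.002]
ft_force: [-0.0, -0.5, 0.2]
grip_width: 0.734
grip_force: 0.0
t 38.1 pos [439.3 340.8 210. ] shift [ 1.00e-01 -5.00e-01  1.41e+02] turn [-0.02  0.06 -0.06] F [-0.  -0.5  0.2] grip 63.9 0.0
```

```bash
python3 -m jog '[[[0,-1,25,0,0,0,64],[0,-1,55,0,0,0,64],[0,-1,80,0,0,0,64],[0,-1,105,0,0,0,64],[0,-1,122,0,0,0,64],[0,-1,133,0,0,0,64],[0,-1,139,0,0,0,64],[0,-1,141,0,0,0,64],[0,-1,141,0,0,0,64]]]' 30; python3 -m jog '[[[0,0,0,0,0,0,42],[0,0,0,0,0,0,42],[0,0,0,0,0,0,42],[0,0,0,0,0,0,42],[0,0,0,0,0,0,42],[0,0,0,0,0,0,42]]]' 30;  python3 -m jog '[[[0,0,-8,0,0,0,42],[0,0,-20,0,0,0,42],[0,0,-36,0,0,0,42],[0,0,-54,0,0,0,42],[0,0,-72,0,0,0,42],[0,0,-90,0,0,0,42],[0,0,-108,0,0,0,42],[0,0,-124,0,0,0,42],[0,0,-134,0,0,0,42],[0,0,-140,0,0,0,42]]]'; python3 go.py 504.5 -103 208 -9.7
```

```text
time: 39.0
position: [0.4387, 0.3422, 0.0701]
tool_rot: [2.402, 2.025, 0.001]
ft_force: [-0.5, -0.4, -0.2]
grip_width: 0.731
grip_force: 0.0
time: 39.6
position: [0.4383, 0.3422, 0.07]
tool_rot: [-2.401, -2.026, -0.001]
ft_force: [-1.7, -1.0, 4.8]
grip_width: 0.564
grip_force: 30.0
time: 40.6
position: [0.4386, 0.3421, 0.2108]
tool_rot: [2.401, 2.025, 0.002]
ft_force: [-0.5, 0.2, -3.0]
grip_width: 0.57
grip_force: 30.0
t 40.6 pos [438.6 342.1 210.8] shift [-427.5  140.1    2.8] turn [ 0.07 -0.03 -0.02] F [-0.5  0.2 -3. ] grip 49.6 30.0
```

```bash
python3 -m jog '[[[-8,3,0,0,0,0,42],[-25,8,0,0,0,0,42],[-48,16,0,0,0,0,42],[-73,24,0,0,0,0,42],[-98,32,0,0,0,0,42],[-123,40,0,0,0,0,42],[-148,48,0,0,0,0,42],[-173,57,0,0,0,0,42],[-198,65,0,0,0,0,42],[-223,73,0,0,0,0,42]]]'; python3 -m jog '[[[-25,8,0,0,0,0,42],[-50,16,0,0,0,0,42],[-75,25,0,0,0,0,42],[-100,33,0,0,0,0,42],[-125,41,0,0,0,0,42],[-150,49,0,0,0,0,42],[-175,57,0,0,0,0,42],[-194,64,0,0,0,0,42],[-204,67,0,0,0,0,42],[-204,67,0,0,0,0,42]]]'; python3 go.py 504.5 -103 75 -9.7
```

```text
time: 41.6
position: [0.472, 0.1077, 0.2087]
tool_rot: [-2.402, -2.024, 0.003]
ft_force: [1.2, 0.3, -2.3]
grip_width: 0.566
grip_force: 30.0
time: 42.6
position: [0.5039, -0.1041, 0.209]
tool_rot: [-2.403, -2.022, 0.0]
ft_force: [0.0, 0.2, -3.0]
grip_width: 0.567
grip_force: 30.0
t 42.6 pos [ 503.9 -104.1  209. ] shift [  1.    0.5 134. ] turn [-0.06 -0.04 -0.15] F [ 0.   0.2 -3. ] grip 49.3 30.0
```

```bash
python3 -m jog '[[[1,1,10,0,0,0,42],[1,1,28,0,0,0,42],[1,1,48,0,0,0,42],[1,1,68,0,0,0,42],[1,1,88,0,0,0,42],[1,1,104,0,0,0,42],[1,1,116,0,0,0,42],[1,1,126,0,0,0,42],[1,1,132,0,0,0,42],[1,1,137,0,0,0,42]]]';python3 -m jog '[[[0,0,1,0,0,0,42],[0,0,1,0,0,0,42]]]';python3 -m jog '[[[0,0,1,0,0,0,42],[0,0,1,0,0,0,42]]]';python3 -m jog '[[[0,0,1,0,0,0,42],[0,0,1,0,0,0,42]]]'
```

```text
time: 43.6
position: [0.5057, -0.1018, 0.0724]
tool_rot: [2.401, 2.025, 0.0]
ft_force: [-0.6, 0.2, -2.8]
grip_width: 0.567
grip_force: 30.0
time: 43.8
position: [0.5057, -0.102, 0.0718]
tool_rot: [2.401, 2.025, 0.0]
ft_force: [0.0, 0.0, -2.7]
grip_width: 0.561
grip_force: 30.0
time: 44.0
position: [0.5056, -0.1021, 0.0708]
tool_rot: [2.401, 2.025, 0.0]
ft_force: [-0.1, 0.1, -3.0]
grip_width: 0.567
grip_force: 30.0
time: 44.2
position: [0.5054, -0.1019, 0.0695]
tool_rot: [2.402, 2.025, -0.0]
ft_force: [-0.8, -0.2, -1.6]
grip_width: 0.566
grip_force: 30.0
```

```bash
python3 -m jog '[[[0,0,1,0,0,0,42],[0,0,1,0,0,0,42]]]'; python3 -m jog '[[[0,0,0.5,0,0,0,42],[0,0,0.5,0,0,0,42]]]'; python3 -m jog '[[[0,0,0,0,0,0,58],[0,0,0,0,0,0,66],[0,0,0,0,0,0,66],[0,0,0,0,0,0,66],[0,0,-20,0,0,0,66],[0,0,-50,0,0,0,66],[0,0,-85,0,0,0,66],[0,0,-120,0,0,0,66],[0,0,-150,0,0,0,66],[0,0,-160,0,0,0,66]]]'; python3 go.py 526.7 332.1 222 -9.7
```

```text
time: 44.4
position: [0.5056, -0.1019, 0.069]
tool_rot: [2.401, 2.025, -0.0]
ft_force: [-1.3, -0.2, 2.1]
grip_width: 0.564
grip_force: 30.0
time: 44.6
position: [0.5056, -0.1019, 0.069]
tool_rot: [2.401, 2.025, -0.001]
ft_force: [-3.5, 0.4, 6.5]
grip_width: 0.566
grip_force: 30.0
time: 45.6
position: [0.5071, -0.102, 0.2311]
tool_rot: [2.398, 2.022, 0.003]
ft_force: [0.6, 0.3, 0.4]
grip_width: 0.761
grip_force: 0.0
t 45.6 pos [ 507.1 -102.   231.1] shift [431.2 -54.    8.2] turn [ 0.29  0.08 -0.02] F [0.6 0.3 0.4] grip 66.2 0.0
```

Now the tin.

```bash
python3 -m jog '[[[35,-4,1,0,0,0,66],[80,-10,2,0,0,0,66],[125,-15,3,0,0,0,66],[170,-21,4,0,0,0,66],[215,-26,5,0,0,0,66],[260,-32,6,0,0,0,66],[305,-38,7,0,0,0,66],[350,-44,8,0,0,0,66],[390,-49,8,0,0,0,66],[420,-53,8,0,0,0,66]]]';python3 -m jog '[[[11,-1,0,0,0,0,66],[11,-1,0,0,0,0,66],[11,-1,0,0,0,0,66],[11,-1,0,0,0,0,66]]]'; python3 go.py 526.7 332.1 57 -9.7
```

```text
time: 46.6
position: [0.5228, 0.324, 0.2185]
tool_rot: [-2.397, -2.027, 0.002]
ft_force: [0.1, -0.2, 0.4]
grip_width: 0.763
grip_force: 0.0
time: 47.0
position: [0.5258, 0.3297, 0.2197]
tool_rot: [2.404, 2.021, -0.001]
ft_force: [-0.2, -0.2, 0.5]
grip_width: 0.758
grip_force: 0.0
t 47.0 pos [525.8 329.7 219.7] shift [  2.8   0.3 162.7] turn [ 0.03  0.09 -0.19] F [-0.2 -0.2  0.5] grip 65.9 0.0
```

```bash
python3 -m jog '[[[2,0,25,0,0,0,66],[2,0,55,0,0,0,66],[2,0,85,0,0,0,66],[2,0,112,0,0,0,66],[2,0,134,0,0,0,66],[2,0,149,0,0,0,66],[2,0,158,0,0,0,66],[2,0,162,0,0,0,66],[2,0,162,0,0,0,66]]]' 30; python3 -m jog '[[[0,0,0,0,0,0,45],[0,0,0,0,0,0,45],[0,0,0,0,0,0,45],[0,0,0,0,0,0,45],[0,0,0,0,0,0,45],[0,0,0,0,0,0,45]]]' 30;  python3 -m jog '[[[0,0,-8,0,0,0,45],[0,0,-20,0,0,0,45],[0,0,-36,0,0,0,45],[0,0,-54,0,0,0,45],[0,0,-72,0,0,0,45],[0,0,-90,0,0,0,45],[0,0,-108,0,0,0,45],[0,0,-124,0,0,0,45],[0,0,-134,0,0,0,45],[0,0,-140,0,0,0,45]]]'; python3 go.py 534 64 196 -9.7
```

```text
time: 47.9
position: [0.5256, 0.3339, 0.0583]
tool_rot: [2.402, 2.025, 0.0]
ft_force: [0.3, -0.3, 0.3]
grip_width: 0.761
grip_force: 0.0
time: 48.5
position: [0.5261, 0.3344, 0.059]
tool_rot: [2.401, 2.025, 0.003]
ft_force: [0.6, 0.1, 6.1]
grip_width: 0.614
grip_force: 30.0
time: 49.5
position: [0.5255, 0.3343, 0.1992]
tool_rot: [2.401, 2.025, 0.002]
ft_force: [-1.1, -0.1, -2.9]
grip_width: 0.612
grip_force: 30.0
t 49.5 pos [525.5 334.3 199.2] shift [-265.    54.     3.1] turn [ 0.05 -0.03 -0.02] F [-1.1 -0.1 -2.9] grip 53.2 30.0
```

```bash
python3 -m jog '[[[-8,2,0,0,0,0,45],[-24,5,0,0,0,0,45],[-46,9,0,0,0,0,45],[-72,15,0,0,0,0,45],[-98,20,0,0,0,0,45],[-124,25,0,0,0,0,45],[-150,31,0,0,0,0,45],[-176,36,0,0,0,0,45],[-202,41,0,0,0,0,45],[-226,46,0,0,0,0,45]]]'; python3 -m jog '[[[-20,4,0,0,0,0,45],[-33,7,0,0,0,0,45],[-39,8,0,0,0,0,45],[-39,8,0,0,0,0,45],[-39,8,0,0,0,0,45]]]'; python3 go.py 534 64 60 -9.7
```

```text
time: 50.5
position: [0.5316, 0.1012, 0.197]
tool_rot: [-2.402, -2.024, 0.003]
ft_force: [1.0, -0.2, -2.6]
grip_width: 0.607
grip_force: 30.0
time: 51.0
position: [0.5335, 0.0649, 0.198]
tool_rot: [-2.4, -2.026, -0.001]
ft_force: [0.7, 0.2, -3.0]
grip_width: 0.612
grip_force: 30.0
t 51.0 pos [533.5  64.9 198. ] shift [ -0.9   0.7 138. ] turn [-0.02 -0.04  0.06] F [ 0.7  0.2 -3. ] grip 53.3 30.0
```

```bash
python3 -m jog '[[[0,0,10,0,0,0,45],[0,0,28,0,0,0,45],[0,0,48,0,0,0,45],[0,0,68,0,0,0,45],[0,0,88,0,0,0,45],[0,0,106,0,0,0,45],[0,0,120,0,0,0,45],[0,0,130,0,0,0,45],[0,0,135,0,0,0,45],[0,0,138,0,0,0,45]]]';python3 -m jog '[[[0,0,1,0,0,0,45],[0,0,1,0,0,0,45]]]';python3 -m jog '[[[0,0,1,0,0,0,45],[0,0,1,0,0,0,45]]]'
```

```text
time: 52.0
position: [0.5339, 0.0639, 0.0599]
tool_rot: [-2.401, -2.025, -0.0]
ft_force: [-0.1, -0.9, -2.6]
grip_width: 0.611
grip_force: 30.0
time: 52.2
position: [0.5342, 0.0638, 0.0595]
tool_rot: [2.401, 2.025, 0.001]
ft_force: [0.4, -0.5, -2.7]
grip_width: 0.612
grip_force: 30.0
time: 52.4
position: [0.534, 0.0637, 0.0583]
tool_rot: [2.401, 2.025, 0.0]
ft_force: [0.8, -0.0, -3.2]
grip_width: 0.613
grip_force: 30.0
```

```bash
python3 -m jog '[[[0,0,1,0,0,0,45],[0,0,1,0,0,0,45]]]'; python3 -m jog '[[[0,0,0.5,0,0,0,45],[0,0,0.5,0,0,0,45]]]'
```

```text
time: 52.6
position: [0.5341, 0.0637, 0.0579]
tool_rot: [2.401, 2.025, -0.0]
ft_force: [-1.5, -0.7, 4.9]
grip_width: 0.613
grip_force: 30.0
time: 52.8
position: [0.5341, 0.0637, 0.0578]
tool_rot: [2.401, 2.025, -0.001]
ft_force: [-1.9, -1.7, 8.3]
grip_width: 0.609
grip_force: 30.0
```

```bash
python3 -m jog '[[[0,0,0,0,0,0,62],[0,0,0,0,0,0,70],[0,0,0,0,0,0,76],[0,0,0,0,0,0,76],[0,0,-20,0,0,0,76],[0,0,-50,0,0,0,76],[0,0,-85,0,0,0,76],[0,0,-120,0,0,0,76],[0,0,-150,0,0,0,76],[0,0,-155,0,0,0,76]]]'; python3 go.py 617.7 324.3 210 -9.7
```

```text
time: 53.8
position: [0.5358, 0.0645, 0.2151]
tool_rot: [2.398, 2.023, 0.007]
ft_force: [0.6, -0.3, 0.1]
grip_width: 0.873
grip_force: 0.0
t 53.8 pos [535.8  64.5 215.1] shift [269.9  36.8   5.5] turn [ 0.35 -0.04 -0.01] F [ 0.6 -0.3  0.1] grip 76.0 0.0
```

```bash
python3 -m jog '[[[30,4,0,0,0,0,76],[70,9,2,0,0,0,76],[110,15,3,0,0,0,76],[150,20,4,0,0,0,76],[190,26,5,0,0,0,76],[230,31,5,0,0,0,76],[258,35,5,0,0,0,76],[271,37,5,0,0,0,76],[271,37,5,0,0,0,76],[271,37,5,0,0,0,76]]]'; python3 go.py 617.7 324.3 51.5 -9.7
```

```text
time: 54.8
position: [0.6156, 0.3243, 0.2053]
tool_rot: [-2.401, -2.026, 0.003]
ft_force: [0.2, -0.1, 0.5]
grip_width: 0.873
grip_force: 0.0
t 54.8 pos [615.6 324.3 205.3] shift [  0.6   2.3 153.8] turn [-0.07  0.08  0.02] F [ 0.2 -0.1  0.5] grip 75.9 0.0
```

```bash
python3 -m jog '[[[0,2,25,0,0,0,76],[0,2,55,0,0,0,76],[0,2,82,0,0,0,76],[0,2,107,0,0,0,76],[0,2,127,0,0,0,76],[0,2,141,0,0,0,76],[0,2,149,0,0,0,76],[0,2,153,0,0,0,76],[0,2,153,0,0,0,76]]]' 30; python3 -m jog '[[[0,0,0,0,0,0,50],[0,0,0,0,0,0,50],[0,0,0,0,0,0,50],[0,0,0,0,0,0,50],[0,0,0,0,0,0,50],[0,0,0,0,0,0,50]]]' 30;  python3 -m jog '[[[0,0,-8,0,0,0,50],[0,0,-20,0,0,0,50],[0,0,-36,0,0,0,50],[0,0,-54,0,0,0,50],[0,0,-72,0,0,0,50],[0,0,-90,0,0,0,50],[0,0,-108,0,0,0,50],[0,0,-124,0,0,0,50],[0,0,-138,0,0,0,50],[0,0,-144,0,0,0,50]]]'; python3 go.py 518.5 -19 194 -9.7
```

```text
time: 55.7
position: [0.6181, 0.3244, 0.0537]
tool_rot: [2.401, 2.025, 0.001]
ft_force: [-0.6, -0.0, 0.4]
grip_width: 0.873
grip_force: 0.0
time: 56.3
position: [0.6182, 0.3246, 0.0543]
tool_rot: [2.401, 2.025, 0.001]
ft_force: [-0.4, -0.5, 5.0]
grip_width: 0.68
grip_force: 30.0
time: 57.3
position: [0.6183, 0.3248, 0.1996]
tool_rot: [2.401, 2.025, 0.003]
ft_force: [0.5, -0.2, -2.3]
grip_width: 0.682
grip_force: 30.0
t 57.3 pos [618.3 324.8 199.6] shift [-355.7  -40.4    5.1] turn [ 0.09 -0.08 -0.02] F [ 0.5 -0.2 -2.3] grip 59.3 30.0
```

```bash
python3 -m jog '[[[-10,-1,0,0,0,0,50],[-28,-3,0,0,0,0,50],[-50,-6,0,0,0,0,50],[-75,-8,0,0,0,0,50],[-100,-11,0,0,0,0,50],[-125,-14,0,0,0,0,50],[-150,-17,0,0,0,0,50],[-175,-20,0,0,0,0,50],[-200,-23,0,0,0,0,50],[-225,-25,0,0,0,0,50]]]'; python3 -m jog '[[[-25,-3,0,0,0,0,50],[-50,-6,0,0,0,0,50],[-75,-9,0,0,0,0,50],[-100,-12,0,0,0,0,50],[-118,-14,0,0,0,0,50],[-128,-15,0,0,0,0,50],[-131,-15,0,0,0,0,50],[-131,-15,0,0,0,0,50],[-131,-15,0,0,0,0,50]]]'; python3 go.py 518.5 -19 56 -9.7
```

```text
time: 58.3
position: [0.5539, 0.1047, 0.1963]
tool_rot: [-2.402, -2.024, 0.004]
ft_force: [0.6, -0.1, -2.8]
grip_width: 0.682
grip_force: 30.0
time: 59.2
position: [0.5185, -0.0186, 0.1975]
tool_rot: [-2.4, -2.027, -0.001]
ft_force: [0.0, 0.2, -3.0]
grip_width: 0.683
grip_force: 30.0
t 59.2 pos [518.5 -18.6 197.5] shift [-5.000e-01  1.000e-01  1.415e+02] turn [-0.   -0.04  0.08] F [ 0.   0.2 -3. ] grip 59.4 30.0
```

```bash
python3 -m jog '[[[0,0,10,0,0,0,50],[0,0,28,0,0,0,50],[0,0,48,0,0,0,50],[0,0,68,0,0,0,50],[0,0,88,0,0,0,50],[0,0,106,0,0,0,50],[0,0,122,0,0,0,50],[0,0,133,0,0,0,50],[0,0,138,0,0,0,50],[0,0,141,0,0,0,50]]]';python3 -m jog '[[[0,0,1,0,0,0,50],[0,0,1,0,0,0,50]]]';python3 -m jog '[[[0,0,1,0,0,0,50],[0,0,1,0,0,0,50]]]'
```

```text
time: 60.2
position: [0.5186, -0.0196, 0.0563]
tool_rot: [-2.401, -2.026, -0.0]
ft_force: [-1.1, -0.1, -1.9]
grip_width: 0.685
grip_force: 30.0
time: 60.4
position: [0.5189, -0.0199, 0.056]
tool_rot: [2.401, 2.025, 0.001]
ft_force: [-0.3, -0.8, -1.3]
grip_width: 0.685
grip_force: 30.0
time: 60.6
position: [0.5187, -0.02, 0.0549]
tool_rot: [2.401, 2.025, 0.0]
ft_force: [-0.3, 0.1, -3.1]
grip_width: 0.681
grip_force: 30.0
```

```bash
python3 -m jog '[[[0,0,1,0,0,0,50],[0,0,1,0,0,0,50]]]';python3 -m jog '[[[0,0,1,0,0,0,50],[0,0,1,0,0,0,50]]]'
```

```text
time: 60.8
position: [0.5184, -0.02, 0.0535]
tool_rot: [2.402, 2.025, -0.0]
ft_force: [0.3, 0.5, -2.2]
grip_width: 0.686
grip_force: 30.0
time: 61.0
position: [0.5185, -0.02, 0.0532]
tool_rot: [2.401, 2.025, -0.001]
ft_force: [-1.9, 0.4, 4.8]
grip_width: 0.684
grip_force: 30.0
```

Release, rise, then swing back toward the robot's left front to clear the views.

```bash
python3 -m jog '[[[0,0,0,0,0,0,66],[0,0,0,0,0,0,74],[0,0,0,0,0,0,80],[0,0,0,0,0,0,80],[0,0,-20,0,0,0,80],[0,0,-50,0,0,0,80],[0,0,-85,0,0,0,80],[0,0,-120,0,0,0,80],[0,0,-155,0,0,0,80],[0,0,-170,0,0,0,80]]]'; python3 -m jog '[[[30,-10,0,0,0,0,80],[70,-20,0,0,0,0,80],[110,-30,0,0,0,0,80],[150,-40,0,0,0,0,80],[190,-50,0,0,0,0,80],[230,-60,0,0,0,0,80],[270,-70,0,0,0,0,80],[300,-75,0,0,0,0,80],[310,-75,0,0,0,0,80],[310,-75,0,0,0,0,80]]]'
python3 - <<'E'
from meas import *
d=grab('top'); W=cloud(d); save('top4',d['image'])
for n,c,zl,zh,r in [('jar',(.519,-.019),.092,.108,.045),('tin',(.534,.064),.108,.125,.045),('bot',(.505,-.102),.125,.142,.03),('grip',(.455,-.332),.088,.104,.06),('c1',(.75,-.08),.08,.1,.03),('c2',(.7787,-.1739),.08,.1,.03)]:
  P=circ(W,c,zl,zh,r); print(n,len(P),P.mean(0).round(4))
E
```

```text
time: 62.0
position: [0.52, -0.0195, 0.2256]
tool_rot: [2.398, 2.023, 0.004]
ft_force: [0.7, -0.1, -1.4]
grip_width: 0.92
grip_force: 0.0
time: 63.0
position: [0.4955, 0.3006, 0.2216]
tool_rot: [-2.396, -2.029, 0.001]
ft_force: [-0.8, -0.5, 0.3]
grip_width: 0.921
grip_force: 0.0
jar 514 [ 0.5194 -0.0187  0.0997]
tin 448 [0.5352 0.0642 0.1166]
bot 148 [ 0.5057 -0.0999  0.1325]
grip 261 [ 0.4551 -0.3324  0.0947]
c1 120 [ 0.7523 -0.0832  0.0886]
c2 121 [ 0.7815 -0.1772  0.0885]
```

View pics/top4.png

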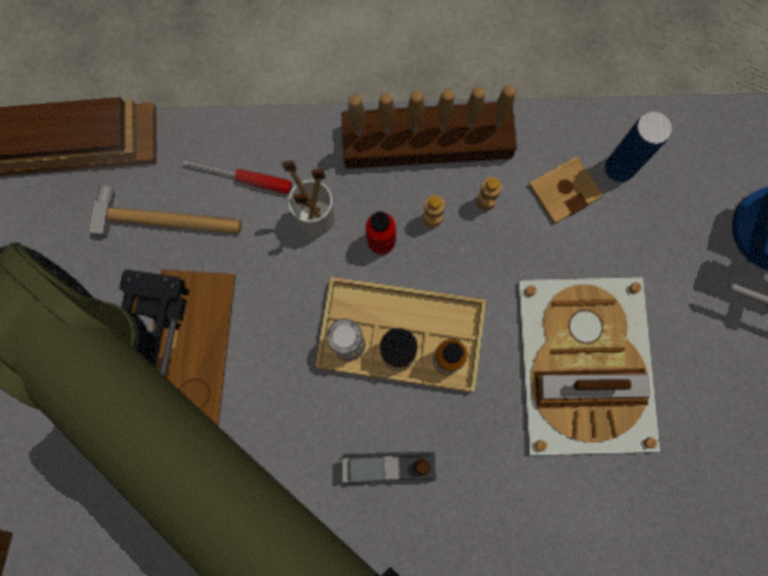

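The top view shows tin (345,338), jar (398,348) and bottle (451,354) back in their own pockets. The weight is on the caul (594,386), and the pot (310,205), clamps (433,210) and (489,193) and the red look-alike (380,232) haven't moved.

```bash
python3 -c "
from bench import ctrl
print(ctrl.close_job())"
```

```text
the job is handed in; nothing more can be done
None
```

The job is handed in: the weight sits lengthwise on the caul, within about 2 mm of centre, and the bottle, jar and tin are back upright in their own pockets, with the brush pot and spool clamps where they stood; the run took about 63 s.

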